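# Nest the beakers and hold the spring clip open over their rims

## Robot

A 7-joint arm with a two-finger parallel gripper is mounted at the origin on a cart in front of the work surface, level with it; the furniture and walls round the work are solid. World frame = base frame: x ahead of the robot, y to its left, z up, the work surface at z = 0. Lengths are in mm, angles in rad, forces in N, time in s.
With the tool pointing down it reaches from about 400 to 875 mm from the base axis. Payload 4.4 kg.
Tool frame: the origin (TCP) lies at the very end of the fingers, on their centre line; the grasp point (between the pads) lies 19 mm behind it; z points along the fingers, y is the line along which they close (so a half turn about z gives the same grasp; the last joint's range is limited). The gripper opens to 85 mm and grips with 20 to 120 N. Pads are 22 mm wide; open, the fingers measure 114 mm over their backs; the gripper's body (76 mm by 85 mm) begins 54 mm behind the grasp point. The pads swing forward as they close: fully open they stand 13 mm farther back than shut.
Start: joints at [1.065, 0.628, 0.038, 1.517, -0.027, 0.996, -0.02], TCP at [276.773, -588.146, 196.213] pointing down, gripper open.
Joint ranges: [-3.06, 3.06], [-0.37, 2.12], [-1.25, 1.32], [0.18, 2.47], [-1.1, 4.24], [0.23, 1.98], [-2.94, 2.94]. Speed limits (rad/s): [2.57, 2.57, 3.14, 3.14, 3.14, 3.14, 3.14].

## Interface

Orientations are given as [roll, pitch, yaw] about the fixed x, y, z axes, in that order (R = Rz(yaw) Ry(pitch) Rx(roll)).
In Python, from cell import sensors, get_image, camera_params, order gives the robot as it stands.
- The arm moves only by the shell command python3 -m inch 'ROWS' [OPENING]. ROWS is JSON, a list that holds one entry, the list of rows, each a list of 4 numbers: the shift along the tool's x, y, z in cm, then the turn about the tool's z in degrees. A call has 1 to 8 rows; each row is the pose to reach, as a shift and turn from the pose commanded when the call began, along the tool's axes at that moment; what a row does not reach only later rows make up. A row lasts 1/12 s, in which the tool goes at most 41.7 mm and 7.16 degrees, less where a joint would pass 70% of its speed; a pose out of reach is approached as far as the arm can. A call with a gripper value outside its range is refused whole. OPENING is the finger opening in cm, from 0 to 8.54, set as the call begins (- or left out, the last holds). The fingers move at their own pace and stop on an object; the grip force is fixed at half the most. Time passes only in rows, so rows that repeat a pose let the fingers close. It gives the time, the measured TCP pose, the force, the opening and the grip force at its end, in the units of the state.
- sensors.read_state(): the state, without advancing time (a new reading comes with each control period).
- get_image(name): name is "side" or "top" or "wrist"; returns the picture (400x640x3 uint8, blue, green, red); there is no depth.
- camera_params(name): a dict with "mtx" (3x3 intrinsics, pixels), "rvec" (rotation vector, rad) and "tvec" (3), from world to camera coordinates, as OpenCV has them. Camera axes: x right, y down, z forward; pixel columns grow to the right and rows downward; lengths in mm; the calibration is good to about 2 mm. The wrist camera is an equidistant fisheye: a pixel r from the principal point sees the ray r / f radians off the axis. A picture is of the moment at which its call begins: read the wrist's pose just before it. camera_params takes no time and is no camera call; for the wrist camera it gives the pose at the moment of the call.
- order.finish_job(): hands the job in; it is judged then, once.
The state is a dict: "clock": time; "qpos": joint angles; "qd": joint speeds; "tau": joint torques, N m; "eef_pos": TCP position; "tool_rot": TCP orientation; "force": force on the tool from outside, world axes, zero at the start; "torque": the same for the moment, N m; "width": finger opening in mm; "gripper_force": force on a finger pad.
Only numpy, scipy, OpenCV 4.12 (cv2) and the standard library are available. Lean on these libraries where they do the work, as an engineer would, in place of code of your own. Each camera call takes 0.05 s, during which the arm holds its last target. There are 200 camera calls.

## Task

Nest the steel beaker that stands on the bare worktop into the same beaker standing on the round cork coaster, all the way down, and let go of it. Then squeeze the handles of the wooden spring clip so that its jaws gape wide, lift it off its stand and bring it jaws down over the edge of the nested beakers, one jaw inside and one outside, both jaw tips reaching below the lower beaker's rim, touching neither beaker. Finish there, still holding the clip squeezed open in mid-air, so that a label card can be slipped in before it is let go; leave the other things alone.

Things in the scene. Friction and masses are not known exactly. Their poses are not given: they have to be found in the camera images.
- cup_loose: beaker on the bare worktop: open steel beaker, 76 mm high, 38 mm across at the foot, 55 mm at 48 mm height; there it steps out to a straight collar up to the rim, 66 mm across outside, 61 mm inside (50 mm inside just below the collar). 0.12 kg. Origin: centre of underside; z up. Fully nested, its collar's underside sits on the other's rim, its origin 28 mm above the other's.
- cup_loose_rim (a point): centre of the mouth of the loose beaker, on its axis, 76 mm above its underside
- cup_low: the same beaker, standing loose on the cork coaster, where it stays: open steel beaker, 76 mm high, 38 mm across at the foot, 55 mm at 48 mm height; there it steps out to a straight collar up to the rim, 66 mm across outside, 61 mm inside (50 mm inside just below the collar). 0.16 kg. Origin: centre of underside; z up.
- cup_low_rim (a point): centre of the mouth of the beaker on the coaster, 76 mm above its underside
- coaster: round cork coaster, 100 mm across, 6 mm thick, fixed to the worktop; origin: centre of its underside
- clip_stand: wooden stand on which the clip is parked, fixed to the worktop: a foot 70 mm (x) by 85 mm (y) by 12 mm high with an upright fin along its x axis in the middle, 50 mm long, 6 mm thick, its top edge 42 mm above the worktop. Origin: centre of the foot's underside
- clip: wooden spring clip like a big clothes peg, 90 g, parked jaws down astride its stand's fin. Origin on its steel pivot (24 mm along x, 8 mm diameter), 70 mm above the worktop while parked; z up to the handles; handles and jaws move along y. Jaws 18 mm wide, 5 mm thick. Handles 20 mm wide, flaring to 60 mm over all at their tops, 43 mm above the pivot. It must rise 32 mm to clear the fin.
- clip_lever_a (a joint): swing of each lever, rad (both move alike): 0 parked, -0.06 shut on nothing, 0.34 squeezed to the stop; over 0.2 is gaping wide. At the stop the handles' outer faces are upright, 28 mm apart, 14 to 50 mm above the pivot; jaws gape 16 mm at 14 mm below the pivot, 44 mm at the tips, 54 mm below it. Takes 5 N per handle to start, 14 N at the stop; springs shut if let go.
- clip_tip_a (a point): centre of the end face of the jaw on the clip's +y side; parked: 5.5 mm beside the middle plane, 58 mm below the pivot
- clip_tip_b (a point): the same on the jaw on the clip's -y side
- honey_jar: honey jar, 71 mm across, 110 mm high, a bystander; origin: centre of its underside
- egg_timer: round kitchen timer, 61 mm across, 51 mm high, a bystander; origin: centre of its underside
- espresso_cup: small handled ceramic cup, 60x84x49 mm, a bystander; origin: middle of its underside
- tea_box: tea carton, 76x133x123 mm, a bystander; origin: centre of its underside
Mind the look-alikes: they are no part of the job. What is shaped like the clip but blue is not meant.

How it is judged:
By the outcome, as a careful person would: the job done as asked, in the order asked, and still so for the second after the job is handed in, while the arm keeps its last pose, push and grip.
It also fails if it takes over 72 s, if anything falls off the work surface, if the arm or the gripper's body presses on something with over 40 N, if the wrist force passes 120 N, or if a joint passes its speed limit or range.

## Working session

There is one attempt and no reset: what is moved stays moved. The work goes in short steps, Python scripts to look and compute and a shell command to move; the robot and the scene stay as the last step left them, time stands still between calls to the robot, and variables do not carry over. Pictures are saved under pics/ and viewed, at most 10 in all, crops included, and the job is handed in when it is done.

```bash
mkdir -p pics; ls; python3 - <<'E'
from cell import sensors,get_image,camera_params
import cv2
s=sensors.read_state();print(s)
for n in("top","side"):
    print(n,camera_params(n));cv2.imwrite(f"pics/{n}0.png",get_image(n))
E
```

```text
pics
{'clock': 0.0, 'qpos': array([ 1.06524108,  0.62932404,  0.03843872,  1.51835826, -0.02700723,
        0.99628002, -0.02001515]), 'qd': array([ 0.00035812, -0.00098272,  0.00127643, -0.00062194, -0.0017414 ,
        0.00099544, -0.00063712]), 'tau': array([ 1.43838220e-04, -5.63396108e+01,  1.22621041e+00, -1.93444043e+01,
        1.09624013e-02,  1.06006226e-02, -1.58234633e-05]), 'eef_pos': array([ 276.45860421, -587.5303485 ,  195.30650079]), 'tool_rot': array([-3.13974084e+00,  1.50644914e-05,  4.39739009e-01]), 'force': array([-0.03848073, -0.78129562,  0.12265326]), 'torque': array([-0.01351585,  0.03518964,  0.03608453]), 'gripper_force': 0.0, 'width': 85.50710579261573}
top {'mtx': array([[457.97228583,   0.        , 317.18138261],
       [  0.        , 457.97228583, 205.27305003],
       [  0.        ,   0.        ,   1.        ]]), 'rvec': array([ 2.24089465, -1.26705251,  0.42737013]), 'tvec': array([-311.44783811,  467.4342763 , 1440.14512402])}
side {'mtx': array([[409.5430265 ,   0.        , 321.84602313],
       [  0.        , 409.5430265 , 202.03572627],
       [  0.        ,   0.        ,   1.        ]]), 'rvec': array([ 0.2185877 , -2.79462854,  1.28218836]), 'tvec': array([ 590.7905118 ,  123.04044076, 1327.39415343])}
```

View pics/top0.png

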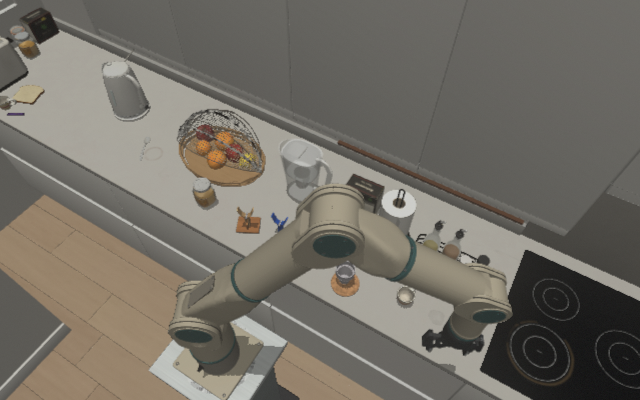

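View pics/side0.png

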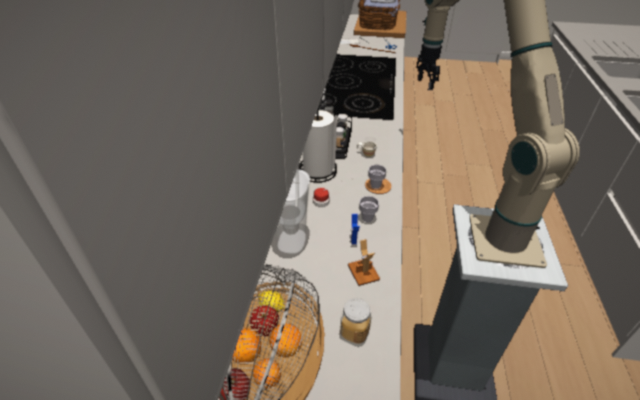

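The top view shows the coaster with its beaker at (345,283), the stand at (248,225) and the blue clip at (280,222). The loose beaker is hidden under the arm. The side view shows the low beaker at (377,173), the loose beaker at (369,205), the wooden clip at (363,255) with its stand at (364,272), and the blue clip at (354,230).

```bash
cat > h.py <<'E'
import numpy as np,cv2
from cell import sensors,get_image,camera_params
from scipy.spatial.transform import Rotation as Ro
def ray(p,u,v,fish=False):
    R=cv2.Rodrigues(np.array(p["rvec"]))[0];t=np.array(p["tvec"]).ravel();K=p["mtx"]
    x=(u-K[0,2])/K[0,0];y=(v-K[1,2])/K[1,1]
    if fish:
        r=np.hypot(x,y)+1e-12;d=np.array([np.sin(r)*x/r,np.sin(r)*y/r,np.cos(r)])
    else: d=np.array([x,y,1.])
    return -R.T@t,R.T@d/np.linalg.norm(d)
def onz(p,u,v,z,fish=False):
    o,d=ray(p,u,v,fish);return o+d*(z-o[2])/d[2]
def proj(p,P,fish=False):
    R=cv2.Rodrigues(np.array(p["rvec"]))[0];c=R@np.array(P,float)+np.array(p["tvec"]).ravel();K=p["mtx"]
    if fish:
        r=np.hypot(c[0],c[1]);a=np.arctan2(r,c[2]);return np.array([K[0,0]*a*c[0]/r+K[0,2],K[1,1]*a*c[1]/r+K[1,2]])
    return np.array([K[0,0]*c[0]/c[2]+K[0,2],K[1,1]*c[1]/c[2]+K[1,2]])
def toolshift(target):
    s=sensors.read_state();R=Ro.from_euler("xyz",s["tool_rot"]).as_matrix()
    return R.T@(np.array(target)-s["eef_pos"])/10
E
python3 - <<'E'
from h import *
t=camera_params("top");s=camera_params("side")
for n,p,u,v,z in [("coaster",t,345,283,6),("coaster",s,378,187,6),("lowrim",t,345,270,82),("lowrim",s,376.5,169,82),("loose rim",s,369,200,76),("loose foot",s,369,219,0),
 ("stand",t,248,225,12),("stand",s,364,272,12),("clip top",s,363,240,110),("cliptop",t,245,209,110),("blue",t,279,222,20),("blue",s,354,230,30),("jar",t,203,185,110),("timer",s,321,192,51),("espresso",t,405,295,49),("box?",t,365,185,123)]:
    print(n,onz(p,u,v,z).round())
print(camera_params("wrist"))
cv2.imwrite("pics/w0.png",get_image("wrist"))
a=cv2.resize(get_image("side")[130:350,250:450],None,fx=2.7,fy=2.7,interpolation=cv2.INTER_CUBIC)
cv2.imwrite("pics/s1.png",a)
E
```

```text
coaster [ 419. -225.    6.]
coaster [ 418. -203.    6.]
lowrim [ 425. -216.   82.]
lowrim [ 431. -210.   82.]
loose rim [446. -40.  76.]
loose foot [439. -30.   0.]
stand [437. 198.  12.]
stand [439. 214.  12.]
clip top [451. 180. 110.]
cliptop [440. 201. 110.]
blue [504. 104.  20.]
blue [484.  62.  30.]
jar [448. 397. 110.]
timer [614. -86.  51.]
espresso [ 464. -424.   49.]
box? [ 751. -119.  123.]
{'mtx': array([[309.70691629,   0.        , 314.65340732],
       [  0.        , 309.70691629, 202.8008624 ],
       [  0.        ,   0.        ,   1.        ]]), 'rvec': array([-2.40920557,  1.52843706,  0.25804352]), 'tvec': array([-647.32037534,  -42.19771548,  382.89400418])}
```

View pics/s1.png

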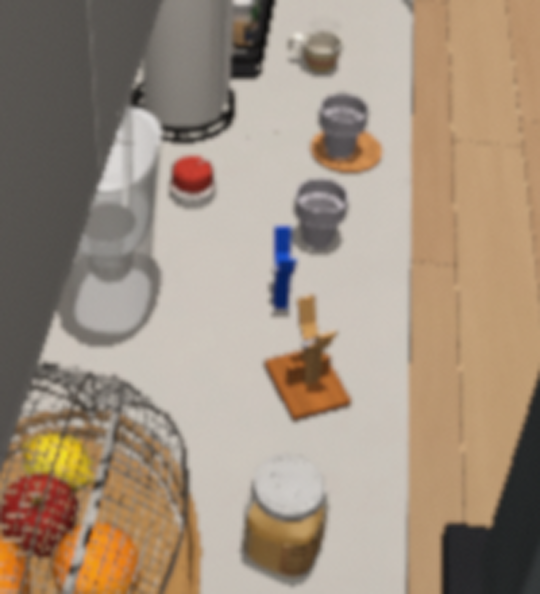

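The crop confirms, from top to bottom: espresso cup, low beaker on the coaster, red timer, loose beaker, blue look-alike, wooden clip on its stand, and jar. The coordinates are consistent to about 20 mm, so I'll move in for a wrist view.

```bash
python3 -m inch '[[[3,-3,-5,0],[6,-6,-8,0],[9,-9,-8.5,0],[12,-12,-8.5,0],[15,-15,-8.5,0],[17,-18,-8.5,0],[17,-18,-8.5,0]]]' && python3 -m inch '[[[3,-3,0,0],[6,-6,0,0],[9,-9,0,0],[12,-12,0,0],[15,-15,0,0],[17,-18,0,0],[17,-18,0,0],[17,-18,0,0]]]'; python3 - <<'E'
from h import *
s=sensors.read_state();print(s["qpos"].round(2),s["tool_rot"])
p=camera_params("wrist");print(-cv2.Rodrigues(p["rvec"])[0].T@p["tvec"],cv2.Rodrigues(p["rvec"])[0].round(2))
for n,P in dict(loose=(443,-37,76),low=(423,-212,82),clip=(438,205,70)).items(): print(n,proj(p,P,1).round())
cv2.imwrite("pics/w1.png",get_image("wrist"))
E
```

```text
clock: 0.78
eef_pos: [355.4, -348.1, 281.5]
tool_rot: [-3.14, -0.002, 0.444]
force: [0.3, 0.4, -0.6]
width: 85.0
gripper_force: 0.0
clock: 1.45
eef_pos: [431.5, -115.2, 281.3]
tool_rot: [-3.141, -0.0, 0.446]
force: [-0.2, -0.6, -0.2]
width: 85.7
gripper_force: 0.0
[ 0.29  0.23 -0.12  1.93  0.03  0.98 -0.96] [-3.14124711e+00 -2.72408499e-04  4.45770246e-01]
[506.78311506 -77.84913311 460.01225311] [[ 0.43 -0.9  -0.  ]
 [-0.85 -0.41  0.32]
 [-0.29 -0.14 -0.95]]
loose [264. 133.]
low [380. 206.]
clip [115.  74.]
```

View pics/w1.png

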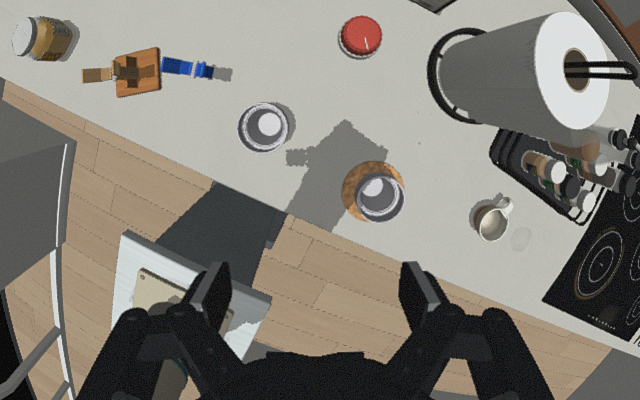

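In the wrist view the loose beaker's rim is near (263,127), the low one near (380,198) and the coaster near (373,191). The stand's foot is around (137,72), with the clip's handles leaning out to (98,74).

```bash
cat > m.py <<'E'
from h import *
def rim(im,p,P,tol=25):
    g=cv2.cvtColor(im,cv2.COLOR_BGR2GRAY);c=proj(p,P,1);e=proj(p,np.array(P)+[33,0,0],1);f=proj(p,np.array(P)+[0,33,0],1)
    r=(np.linalg.norm(e-c)+np.linalg.norm(f-c))/2
    x0,y0=(c-r-tol).astype(int).clip(0);x1,y1=(c+r+tol).astype(int)
    k=4;a=cv2.resize(g[y0:y1,x0:x1],None,fx=k,fy=k,interpolation=cv2.INTER_CUBIC)
    h=cv2.HoughCircles(a,cv2.HOUGH_GRADIENT_ALT,1,8,param1=200,param2=.5,minRadius=int(k*(r*.85)),maxRadius=int(k*r*1.12))
    print("expect r",r)
    if h is None: print("none");return
    for u,v,q in h[0][:4]:
        u=(u+.5)/k-.5+x0;v=(v+.5)/k-.5+y0;print("rim px",round(u,1),round(v,1),"r",round(q/k,1),onz(p,u,v,P[2],1).round(1))
E
python3 - <<'E'
from m import *
p=camera_params("wrist");im=get_image("wrist")
rim(im,p,(443,-37,76));rim(im,p,(423,-212,82))
hsv=cv2.cvtColor(im,cv2.COLOR_BGR2HSV)
print(hsv[85,145],hsv[190,352],hsv[74,95])
m=cv2.inRange(hsv,(5,130,60),(20,255,255));m[:,:105]=0;m[:40]=0;m[105:]=0;m[:,170:]=0
c=max(cv2.findContours(m,0,2)[0],key=cv2.contourArea);h=cv2.convexHull(c)
q=np.array([onz(p,u,v,12,1)[:2] for u,v in h[:,0]],np.float32)
print(cv2.minAreaRect(q),q.round())
m=cv2.inRange(hsv,(5,100,60),(22,255,255));m[:155]=0;m[230:]=0;m[:,:335]=0;m[:,412:]=0
c=max(cv2.findContours(m,0,2)[0],key=cv2.contourArea)
q=np.array([onz(p,u,v,6,1)[:2] for u,v in cv2.convexHull(c)[:,0]],np.float32)
print("coaster",cv2.minEnclosingCircle(q),cv2.fitEllipse(q))
E
```

```text
expect r 26.026906505171013
rim px 261.4 127.4 r 25.5 [448.7 -33.8  76. ]
rim px 269.1 124.4 r 24.5 [456.1 -41.2  76. ]
rim px 267.9 127.6 r 27.4 [451.7 -41.5  76. ]
rim px 259.1 128.6 r 22.9 [446.1 -31.8  76. ]
expect r 24.617415967232734
rim px 380.6 197.4 r 24.2 [ 432.7 -209.7   82. ]
rim px 376.1 190.9 r 22.4 [ 437.9 -200.    82. ]
rim px 377.9 184.4 r 24.9 [ 446.5 -197.9   82. ]
[ 14 153 170] [ 14 126 132] [ 18 114 107]
((443.1575622558594, 205.35848999023438), (68.0028305053711, 85.60016632080078), 27.430959701538086) [[490. 184.]
 [486. 181.]
 [468. 170.]
 [433. 154.]
 [421. 174.]
 [399. 217.]
 [396. 227.]
 [403. 233.]
 [449. 255.]
 [453. 257.]
 [456. 254.]
 [466. 235.]
 [488. 194.]]
coaster ((421.3595886230469, -217.6902313232422), 48.84221649169922) ((421.45123291015625, -217.3920135498047), (96.2427749633789, 97.29796600341797), 92.617431640625)
```

The stand fits: 68 x 86 mm, centre (443,205), x axis at 27.4°, so the tool yaw is already within 2° of it. Next I'll look closer over the loose beaker.

```bash
python3 -m inch '[[[0.5,-2.5,4,0],[1,-5,8,0],[1,-6.6,11,0],[1,-6.6,13,0],[1,-6.6,13,0],[1,-6.6,13,0]]]'; python3 - <<'E'
from m import *
p=camera_params("wrist");im=get_image("wrist")
rim(im,p,(448.7,-33.8,76));
c=proj(p,(448.7,-33.8,76),1).round().astype(int);print(c)
g=cv2.cvtColor(im,6);print(g[c[1],c[0]-80:c[0]+80:2])
cv2.imwrite("pics/w2.png",im)
E
```

```text
clock: 2.05
eef_pos: [411.6, -55.1, 150.9]
tool_rot: [-3.141, 0.002, 0.437]
force: [0.2, -0.5, 0.5]
width: 85.4
gripper_force: 0.0
expect r 39.953574947083794
rim px 308.4 150.4 r 36.9 [447.4 -30.9  76. ]
rim px 315.4 149.9 r 40.9 [450.3 -35.9  76. ]
rim px 297.1 146.4 r 37.5 [446.6 -21.1  76. ]
rim px 315.6 144.1 r 35.7 [454.7 -34.1  76. ]
[312 150]
[176 180 180 182 182 179 181 183 182 183 180 184 182 183 184 183 182 183
 183 183 162  63  93 133 186 141  76  85  82  87  87  90  77 118 204 211
 209 206 211 208 209 207 211 196 147 109  77  80  80  74  77  75  78 109
 122 138  77  98 120 112 114 118 114 119 117 118 120 114 118 120 118 119
 116 115 119 156 187 183 181 185]
```

View pics/w2.png

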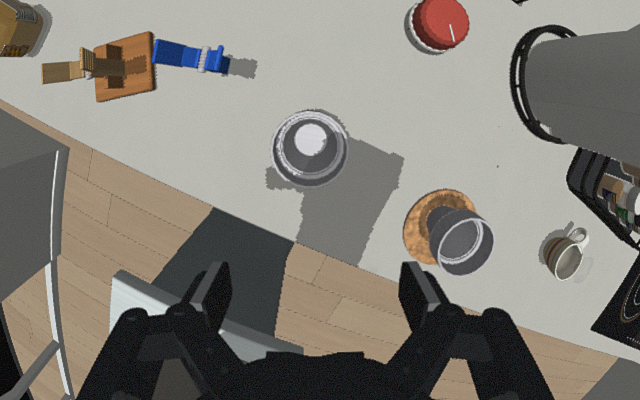

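The loose beaker's rim spans columns about 273–345 and rows 109–187, and the clip, stand and blue clip are clear at upper left. I'll fit the rim from its edge points, cast onto the rim plane.

```bash
cat >> m.py <<'E'
def edge(im,p,P,th=100,rng=(44,24)):
    g=cv2.GaussianBlur(cv2.cvtColor(im,6),(3,3),0).astype(float);pts=[]
    for a in np.arange(0,2*np.pi,.1):
        for r in np.arange(rng[0],rng[1],-.4):
            u,v=proj(p,np.array(P)+[r*np.cos(a),r*np.sin(a),0],1)
            if not(0<=u<639 and 0<=v<399):break
            if g[int(round(v)),int(round(u))]<th: pts.append((P[0]+r*np.cos(a),P[1]+r*np.sin(a)));break
    q=np.array(pts);w=np.ones(len(q),bool)
    for _ in range(5):
        A=np.c_[q,np.ones(len(q))][w];s=np.linalg.lstsq(A,(q[w]**2).sum(1),rcond=None)[0];c=s[:2]/2;R=np.sqrt(s[2]+c@c)
        w=abs(np.linalg.norm(q-c,axis=1)-R)<2
    print("edge fit",c.round(1),"R",R.round(1),w.sum(),len(q));return c
E
python3 - <<'E'
from m import *
p=camera_params("wrist");im=get_image("wrist")
c=edge(im,p,(448.7,-32,76))
c=edge(im,p,(c[0],c[1],76))
s=sensors.read_state()["eef_pos"];print(toolshift((c[0],c[1],46)))
E
```

```text
edge fit [445.6 -33.1] R 28.1 42 49
edge fit [445.1 -32.7] R 28.0 47 62
[ 3.7758695  -0.73829283 10.65268601]
```

```bash
python3 - <<'E'
from m import *
p=camera_params("wrist");im=get_image("wrist")
a=cv2.resize(im[95:205,250:370],None,fx=5,fy=5,interpolation=cv2.INTER_CUBIC)
for z,col in((76,(0,0,255)),(48,(0,255,0)),(0,(255,0,0))):
  R={76:33,48:33,0:19}[z]
  q=np.array([proj(p,(448.+R*np.cos(t),-32.+R*np.sin(t),z),1) for t in np.arange(0,6.3,.1)])
  cv2.polylines(a,[((q-[250,95]+.5)*5).astype(np.int32)],True,col,1)
cv2.imwrite("pics/w3.png",a)
E
```

```text
(no output)
```

View pics/w3.png

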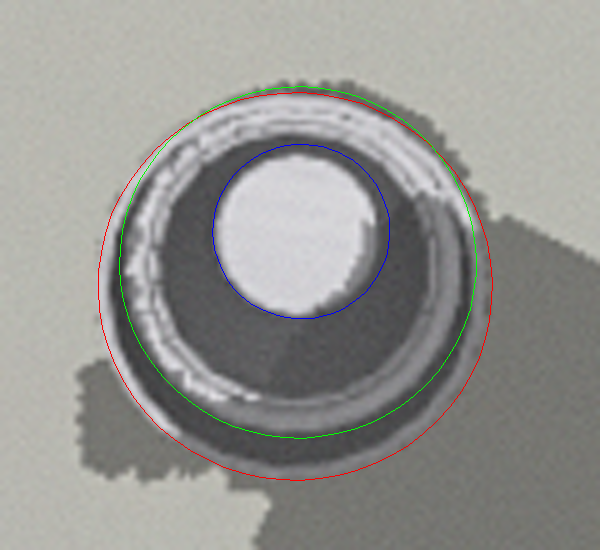

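The drawn circles for axis (448,-32) fit the rim and foot within about 1 mm. I'll descend and grip the collar, then lift.

```bash
python3 -m inch '[[[2,-0.4,0,0],[4,-0.7,1,0],[4.1,-0.7,3.5,0],[4.1,-0.7,6.5,0],[4.1,-0.7,9,0],[4.1,-0.7,10.6,0],[4.1,-0.7,10.6,0],[4.1,-0.7,10.6,0]]]' && python3 -m inch '[[[0,0,0,0],[0,0,0,0],[0,0,0,0],[0,0,0,0],[0,0,0,0],[0,0,0,0]]]' 5 ; python3 - <<'E'
from m import *
cv2.imwrite("pics/w4.png",get_image("wrist"))
E
```

```text
clock: 2.87
eef_pos: [447.1, -30.6, 45.8]
tool_rot: [3.141, -0.001, 0.439]
force: [-0.3, -0.5, 0.2]
width: 85.3
gripper_force: 0.0
clock: 3.37
eef_pos: [446.5, -29.9, 45.6]
tool_rot: [3.141, -0.001, 0.44]
force: [-0.3, 0.1, 0.6]
width: 50.3
gripper_force: 0.0
```

View pics/w4.png

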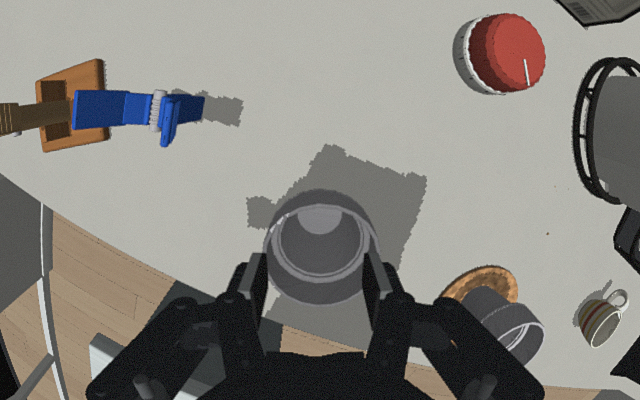

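The image shows the beaker ahead of the pads (rim centre about (320,248)), and the opening of 50 mm means it isn't held at its diameter. I'll compare that with the prediction.

```bash
python3 - <<'E'
from m import *
p=camera_params("wrist");s=sensors.read_state();print(s["eef_pos"],s["width"],s["gripper_force"],s["force"])
for z in(76,48,0):print(z,proj(p,(448,-32,z),1), np.linalg.norm(proj(p,(448+30*.42,-32-30*.9,z),1)-proj(p,(448,-32,z),1))*1.1)
print("tcp",proj(p,s["eef_pos"],1))
for z in(76,): print(onz(p,320,247,z,1))
t=camera_params("top");im=get_image("top");c=proj(t,(448,-32,40)).astype(int);print(c)
a=cv2.resize(im[c[1]-50:c[1]+50,c[0]-60:c[0]+60],None,fx=5,fy=5,interpolation=2);cv2.imwrite("pics/t2.png",a)
E
```

```text
[446.34743128 -29.90301245  45.43038945] 49.84923256543327 0.0 [-0.14548586 -0.51220321 -0.08803974]
76 [322.14151418 259.45623987] 59.14208316735044
48 [321.20343265 237.6242514 ] 51.593063168787374
0 [320.03699599 211.00490907] 42.12026344834417
tcp [317.0350319  236.75779222]
[454.42923583 -27.62153194  76.        ]
[301 246]
```

```bash
python3 - <<'E'
from m import *
p=camera_params("wrist");s=sensors.read_state();R=Ro.from_euler("xyz",s["tool_rot"]).as_matrix()
for z in (0,-8,-19,-30,-40):print(z,[proj(p,s["eef_pos"]+R@np.array([11,y,z]),1).round() for y in(25,-25)],[proj(p,s["eef_pos"]+R@np.array([11,y,z]),1).round() for y in(42,-42)])
q=camera_params("side");im=get_image("side");c=proj(q,(448,-32,60)).astype(int);print(c)
b=cv2.resize(im[c[1]-40:c[1]+40,c[0]-32:c[0]+32],None,fx=6.25,fy=6.25,interpolation=2)
a=cv2.imread("pics/t2.png")
cv2.imwrite("pics/st.png",cv2.resize(np.hstack([cv2.resize(a[:,100:500],(400,500)),b]),(800,500)))
E
```

```text
0 [array([357., 221.]), array([277., 221.])] [array([383., 220.]), array([251., 220.])]
-8 [array([359., 226.]), array([276., 226.])] [array([386., 225.]), array([248., 225.])]
-19 [array([361., 233.]), array([273., 233.])] [array([390., 233.]), array([244., 233.])]
-30 [array([364., 242.]), array([271., 242.])] [array([394., 241.]), array([240., 241.])]
-40 [array([367., 250.]), array([268., 250.])] [array([399., 250.]), array([236., 250.])]
[367 205]
```

View pics/st.png

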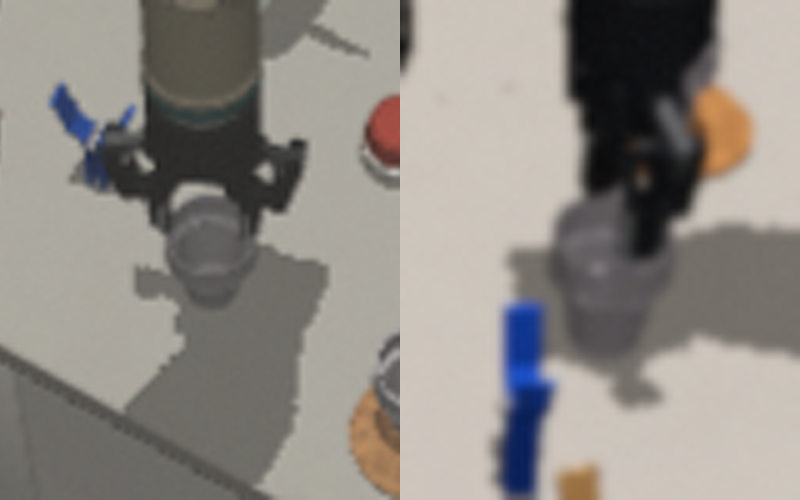

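```bash
python3 - <<'E'
from m import *
q=camera_params("side");s=sensors.read_state();R=Ro.from_euler("xyz",s["tool_rot"]).as_matrix()
print(s["eef_pos"],s["width"])
for z in(0,-10,-20,-30,-40):print(z,[proj(q,s["eef_pos"]+R@np.array([x,-25,z])).round(1) for x in(-11,0,11)])
for P in((448,-32,76),(456,-30,76),(448,-32,0),(448,-32,48)):print(P,proj(q,P).round(1),[round(float(proj(q,np.array(P)+[d,0,0])[0]),1) for d in(-33,33)])
t=camera_params("top")
for P in((448,-32,76),(448,-32,0)):print("top",(proj(t,P)-[301-60,246-50])*5-[100,0])
E
```

```text
[446.24317102 -29.85470236  45.26123037] 49.819062872824674
0 [array([373.9, 213.2]), array([370.8, 213.8]), array([367.7, 214.4])]
-10 [array([374.2, 210.9]), array([371.1, 211.5]), array([367.9, 212.2])]
-20 [array([374.5, 208.7]), array([371.3, 209.3]), array([368.2, 209.9])]
-30 [array([374.7, 206.4]), array([371.6, 207. ]), array([368.4, 207.6])]
-40 [array([375., 204.]), array([371.8, 204.7]), array([368.7, 205.3])]
(448, -32, 76) [368.3 201.5] [378.3, 358.3]
(456, -30, 76) [365.8 201.7] [375.9, 355.9]
(448, -32, 0) [366.5 218.4] [376.2, 356.9]
(448, -32, 48) [367.6 207.9] [377.5, 357.8]
top [203.79253252 227.12235384]
top [205.03361935 281.6421633 ]
```

Both views put the fingertips about 35–40 mm above the reported TCP (wrist pads at columns 266/367 and row 252, side view row 206). The fingers therefore closed above the rim, which explains 50 mm with no force. The beaker hasn't moved, so I'll open, go 31 mm lower and re-grip.

```bash
python3 -m inch '[[[0,0,0,0],[0,0,0,0],[0,0,0,0],[0,0,0,0],[0,0,0,0]]]' 8.5 && python3 -m inch '[[[0.1,0.2,0.8,0],[0.1,0.2,1.6,0],[0.1,0.2,2.4,0],[0.1,0.2,3.1,0],[0.1,0.2,3.1,0],[0.1,0.2,3.1,0]]]' && python3 -m inch '[[[0,0,0,0],[0,0,0,0],[0,0,0,0],[0,0,0,0],[0,0,0,0],[0,0,0,0]]]' 5.5 ; python3 - <<'E'
from m import *
cv2.imwrite("pics/w5.png",get_image("wrist"))
E
```

```text
clock: 3.93
eef_pos: [446.2, -29.9, 45.2]
tool_rot: [-3.142, 0.0, 0.44]
force: [0.5, -0.3, -0.5]
width: 85.2
gripper_force: 0.0
clock: 4.43
eef_pos: [447.3, -31.2, 13.4]
tool_rot: [-3.141, 0.002, 0.44]
force: [-0.6, -0.2, 0.5]
width: 84.9
gripper_force: 0.0
clock: 4.93
eef_pos: [448.3, -31.3, 15.1]
tool_rot: [3.141, -0.001, 0.44]
force: [-0.2, -0.6, 6.6]
width: 64.6
gripper_force: 64.2
```

It's gripped at 64.6 mm with 64 N. I'll lift, then measure the low beaker again from here.

```bash
python3 -m inch '[[[0,0,-1,0],[0,0,-4,0],[0,1,-7.5,0],[0,3,-11,0],[0,5,-13,0],[0,6,-13,0],[0,6,-13,0],[0,6,-13,0]]]'; python3 - <<'E'
from m import *
p=camera_params("wrist");im=get_image("wrist");s=sensors.read_state();print(s["eef_pos"],s["width"],s["force"])
rim(im,p,(432.7,-209.7,82))
C=(432,-209)
q={}
a0=proj(p,(C[0],C[1],60),1).astype(int);print(a0)
x0,y0=max(a0[0]-70,0),max(a0[1]-70,0)
a=cv2.resize(im[y0:y0+140,x0:x0+140],None,fx=4,fy=4,interpolation=2)
for z,Rr,col in((82,33,(0,0,255)),(54,33,(0,255,0)),(6,19,(255,0,0))):
  q=np.array([proj(p,(C[0]+Rr*np.cos(t),C[1]+Rr*np.sin(t),z),1) for t in np.arange(0,6.3,.1)])
  cv2.polylines(a,[((q-[x0,y0]+.5)*4).astype(np.int32)],True,col,1)
cv2.imwrite("pics/w6.png",a)
E
```

```text
clock: 5.65
eef_pos: [472.4, -85.6, 143.6]
tool_rot: [-3.14, 0.001, 0.438]
force: [-0.9, 0.6, -1.2]
width: 64.6
gripper_force: 67.0
[471.75825153 -84.72161888 143.02324786] 64.3420253303326 [-0.41839052 -0.15999717 -1.93876339]
expect r 31.17681870721389
none
[407 278]
```

View pics/w6.png

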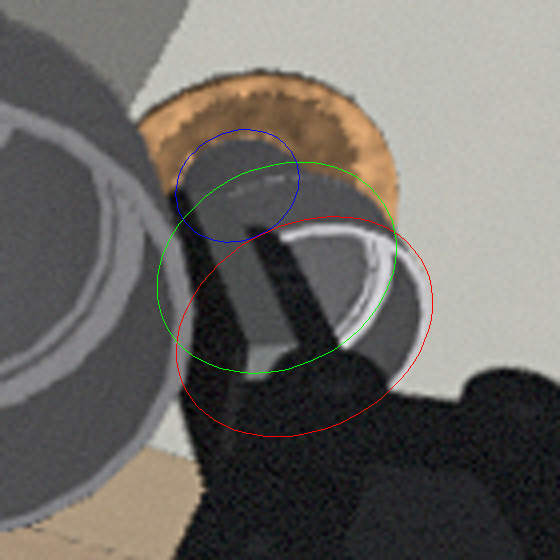

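The blue foot circle and red rim circle agree with the low beaker to about 1 mm. The visible edges sit slightly left, so I take its axis as (432,-208), the same bias I found at the loose beaker. The held beaker is square in the pads. I'll carry it over.

```bash
python3 -m inch '[[[-2.2,2.3,0,0],[-4.4,4.7,0,0],[-6.6,7,0,0],[-8.8,9.4,0,0],[-8.8,9.4,0,0],[-8.8,9.4,0,0],[-8.8,9.4,0,0]]]'; python3 - <<'E'
from m import *
print([toolshift((432,-208,49)).round(2) for _ in range(3)],sensors.read_state()["qpos"].round(2))
E
```

```text
clock: 6.28
eef_pos: [433.3, -206.1, 143.1]
tool_rot: [-3.139, 0.001, 0.441]
force: [0.1, 0.5, -1.4]
width: 64.4
gripper_force: 67.0
[array([-0.19,  0.14,  9.41]), array([-0.19,  0.14,  9.41]), array([-0.19,  0.14,  9.41])] [ 0.5   0.47 -0.16  2.03  0.12  0.65 -0.87]
```

```bash
python3 -m inch '[[[-0.2,0.1,2,0],[-0.2,0.1,4,0],[-0.2,0.1,5.5,0],[-0.2,0.1,6.8,0],[-0.2,0.1,7.5,0],[-0.2,0.1,8,0],[-0.2,0.1,8,0]]]'; python3 -m inch '[[[0,0,0.3,0],[0,0,0.6,0],[0,0,0.9,0],[0,0,1.1,0],[0,0,1.2,0],[0,0,1.2,0]]]'
```

```text
clock: 6.87
eef_pos: [432.4, -208.3, 63.4]
tool_rot: [-3.14, 0.001, 0.442]
force: [-0.0, 0.3, -1.3]
width: 64.5
gripper_force: 67.0
clock: 7.37
eef_pos: [432.4, -209.9, 52.1]
tool_rot: [-3.141, 0.0, 0.44]
force: [-0.3, -0.7, -1.0]
width: 64.2
gripper_force: 67.0
```

```bash
python3 -m inch '[[[0,0,0.1,0],[0,0,0.2,0],[0,0,0.3,0],[0,0,0.3,0],[0,0,0.3,0]]]'; python3 -m inch '[[[0,0,0.1,0],[0,0,0.2,0],[0,0,0.2,0],[0,0,0.2,0]]]'
```

```text
clock: 7.78
eef_pos: [432.4, -209.7, 49.4]
tool_rot: [-3.141, 0.0, 0.44]
force: [-0.4, 0.5, 2.5]
width: 65.0
gripper_force: 67.3
clock: 8.12
eef_pos: [432.5, -209.2, 48.9]
tool_rot: [-3.142, -0.0, 0.44]
force: [-3.1, 2.7, 21.7]
width: 64.7
gripper_force: 69.1
```

Firm contact came at TCP 49, exactly where full nesting should be. I'll ease off, open and rise.

```bash
python3 -m inch '[[[0,0,-0.1,0],[0,0,-0.1,0],[0,0,-0.1,0]]]' && python3 -m inch '[[[0,0,0,0],[0,0,0,0],[0,0,0,0],[0,0,0,0],[0,0,0,0]]]' 8.5 && python3 -m inch '[[[0,0,-1.5,0],[0,0,-4,0],[0,0,-8,0],[0,0,-12,0],[0,0,-16,0],[-2,0,-18,0],[-4,0,-18,0],[-4,0,-18,0]]]'; python3 - <<'E'
from m import *
p=camera_params("wrist");im=get_image("wrist");s=sensors.read_state();print(s["eef_pos"],s["width"],s["force"])
rim(im,p,(432,-209,110))
for z in(110,123,128):
    print(z,[proj(p,(432,-209,z),1).round(1)])
cc=proj(p,(432,-209,60),1).astype(int);print(cc)
x0,y0=cc-[70,75]
a=cv2.resize(im[max(y0,0):y0+150,x0:x0+140],None,fx=3.9,fy=3.9,interpolation=2)
C=(432,-209)
for z,Rr,col in((110,33,(0,0,255)),(82,33,(0,255,0)),(54,33,(255,0,0))):
  q=np.array([proj(p,(C[0]+Rr*np.cos(t),C[1]+Rr*np.sin(t),z),1) for t in np.arange(0,6.3,.1)])
  cv2.polylines(a,[((q-[x0,max(y0,0)]+.5)*3.9).astype(np.int32)],True,col,1)
cv2.imwrite("pics/w7.png",a)
E
```

```text
clock: 8.37
eef_pos: [432.5, -209.6, 49.2]
tool_rot: [3.141, -0.0, 0.44]
force: [-1.9, 1.4, 12.3]
width: 64.9
gripper_force: 68.2
clock: 8.78
eef_pos: [432.6, -209.9, 48.1]
tool_rot: [-3.142, -0.0, 0.44]
force: [0.0, -0.2, -0.3]
width: 85.0
gripper_force: 0.0
clock: 9.45
eef_pos: [393.4, -229.1, 229.5]
tool_rot: [3.139, 0.001, 0.436]
force: [-1.2, 0.4, -1.5]
width: 85.0
gripper_force: 0.0
[ 394.79223173 -227.96483129  228.8045399 ] 85.32052403143318 [ 0.22594021  1.15070725 -0.04710868]
expect r 34.1218954492708
rim px 313.6 140.4 r 33.1 [ 433.5 -207.8  110. ]
rim px 312.6 142.6 r 30.3 [ 431.1 -207.9  110. ]
rim px 305.4 132.6 r 32.9 [ 437.  -197.4  110. ]
110 [array([314.1, 142.3])]
123 [array([314.1, 144.1])]
128 [array([314.1, 144.9])]
[314 136]
```

The rim now measures r 33.1 px at (433.5,-207.8) on the z = 110 plane, which matches full nesting. On to the clip.

```bash
python3 -m inch '[[[2.1,-3.4,0,0],[4.2,-6.8,0,0],[6.3,-10.2,0,0],[8.4,-13.6,0,0],[10.5,-17,0,0],[10.5,-17,0,0]]]' && python3 -m inch '[[[1.2,-3.5,0,0],[2.4,-7,0,0],[3.5,-10.5,0,0],[4.6,-14,0,0],[5.7,-17.5,0,-1],[6.8,-20.2,0,-2],[6.8,-20.2,0,-2],[6.8,-20.2,0,-2]]]'; python3 - <<'E'
from m import *
p=camera_params("wrist");im=get_image("wrist");s=sensors.read_state();print(s["eef_pos"],s["tool_rot"],s["qpos"].round(2))
cv2.imwrite("pics/w8.png",im);np.save("w8.npy",np.r_[np.ravel(p["rvec"]),np.ravel(p["tvec"])])
print([proj(p,P,1).round() for P in((443,205,12),(443,205,70),(443,205,113))])
# masks
hsv=cv2.cvtColor(im,cv2.COLOR_BGR2HSV)
m=cv2.inRange(hsv,(5,90,60),(25,255,255));n,l,st,ce=cv2.connectedComponentsWithStats(m)
for i in range(1,n):
    if st[i,4]>150:print(st[i],ce[i].round())
E
```

```text
clock: 10.0
eef_pos: [420.1, -19.0, 228.1]
tool_rot: [-3.138, -0.003, 0.453]
force: [0.2, -0.6, -1.4]
width: 85.0
gripper_force: 0.0
clock: 10.67
eef_pos: [394.0, 185.5, 227.6]
tool_rot: [-3.14, 0.001, 0.479]
force: [0.0, -0.5, -0.1]
width: 85.3
gripper_force: 0.0
[394.11394915 183.62250542 227.52934401] [-3.14141568e+00  1.59538037e-03  4.76356772e-01] [-0.22  0.3  -0.36  2.03  0.14  0.84 -1.76]
[array([320., 125.]), array([321., 129.]), array([322., 134.])]
[ 156   22   50   62 1308] [182.  58.]
[ 286   98   66   54 3362] [318. 124.]
[502 235  43  49 896] [518. 259.]
```

```bash
python3 - <<'E'
from m import *
p=dict(mtx=camera_params("wrist")["mtx"]);v=np.load("w8.npy");p["rvec"],p["tvec"]=v[:3],v[3:]
im=cv2.imread("pics/w8.png");hsv=cv2.cvtColor(im,cv2.COLOR_BGR2HSV)
m=cv2.inRange(hsv,(5,90,60),(25,255,255));m[:,:270]=0;m[:,370:]=0;m[:85]=0;m[170:]=0
c=max(cv2.findContours(m,0,2)[0],key=cv2.contourArea)
q=np.array([onz(p,u,v,12,1)[:2] for u,v in cv2.convexHull(c)[:,0]],np.float32);print(cv2.minAreaRect(q))
for y in range(94,158,2):
    print(y,"".join((lambda h:'.' if h[1]<60 else ('#' if h[1]>=140 and h[2]>120 else ('s' if h[1]>=140 else ('c' if h[2]>150 else 'd'))))(hsv[y,x].astype(int)) for x in range(276,368)))
E
```

```text
((442.7889099121094, 207.58950805664062), (68.3197250366211, 83.33402252197266), 27.541481018066406)
94 ............................................................................................
96 ............................................................................................
98 ...........dddddddddddddddddddddddddddddddddddddddddddd#d#dd##dd#dddddddddd.................
100 ..........#################################################################d................
102 .........d##################################################################................
104 .........d#################################################################d................
106 .........d###################################ss############################d................
108 ..........###################################ss############################d................
110 ..........###################################ss############################d................
112 ..........####################################s#############################................
114 ..........##################
[... 1401 characters left out ...]
dcccd................
144 ..........d##ccccdddddd#################ssddssssssssdsssssdsdsdsddddddddccdd................
146 ..........d##cccddd###################ssssssssssssssdssdsssssssssssssddddddd................
148 ..........d###########################ssdssdsdssdsssdsssdssddssddsssssdssssd................
150 ...........d##########################sssssssssssssssssssssdsssssssdsssssdd.................
152 ............................................................................................
154 ............................................................................................
156 ............................................................................................
```

The class map shows the stand's foot, with the clip astride it. The grey pivot is at about (319.5,132) and the handle tops span columns 288–351 and rows 125–148.

```bash
python3 - <<'E'
from m import *
p=dict(mtx=camera_params("wrist")["mtx"]);v=np.load("w8.npy");p["rvec"],p["tvec"]=v[:3],v[3:]
a=onz(p,319.5,132,74,1);b=onz(p,288,136.5,113,1);c=onz(p,350.8,136.5,113,1)
print(a,(b+c)/2,np.linalg.norm(b-c),np.degrees(np.arctan2(*(b-c)[1::-1])))
t=((b+c)/2+a)/2
print(t,[toolshift((t[0],t[1],57)).round(2) for _ in range(2)])
E
```

```text
[440.01978589 205.59966393  74.        ] [439.67319107 206.06039605 113.        ] 59.61476345906681 117.60240342808854
[439.84648848 205.83002999  93.5       ] [array([ 5.11,  0.13, 17.04]), array([ 5.11,  0.13, 17.04])]
```

The spread is 59.6 mm (60 given) and the yaw matches to 0.3°. Descending over the handles.

```bash
python3 -m inch '[[[2.5,0.1,1,0],[5.1,0.1,3,0],[5.1,0.1,6.5,0],[5.1,0.1,10,0],[5.1,0.1,13,0],[5.1,0.1,15.5,0],[5.1,0.1,17,0],[5.1,0.1,17,0]]]' && python3 -m inch '[[[0,0,0,0],[0,0,0,0],[0,0,0,0]]]'; python3 - <<'E'
from m import *
print([toolshift((439.8,205.8,57)).round(2) for _ in range(2)])
p=camera_params("wrist");s=sensors.read_state();R=Ro.from_euler("xyz",s["tool_rot"]).as_matrix()
print([proj(p,P,1).round() for P in((440,206,113),(440,206,70))])
cv2.imwrite("pics/w9.png",get_image("wrist"))
E
```

```text
clock: 11.38
eef_pos: [438.4, 202.6, 55.0]
tool_rot: [3.141, 0.007, 0.472]
force: [-0.1, 0.0, -0.3]
width: 85.2
gripper_force: 0.0
clock: 11.63
eef_pos: [441.5, 205.8, 59.4]
tool_rot: [3.141, -0.002, 0.474]
force: [-0.7, 0.7, -0.7]
width: 85.3
gripper_force: 0.0
[array([-0.15, -0.08,  0.24]), array([-0.15, -0.08,  0.24])]
[array([316., 286.]), array([316., 246.])]
```

```bash
python3 -m inch '[[[-0.1,0,0.2,0],[-0.1,0,0.2,0],[-0.1,0,0.2,0]]]' 5 && python3 -m inch '[[[0,0,0,0],[0,0,0,0],[0,0,0,0]]]' 3.8; python3 -m inch '[[[0,0,0,0],[0,0,0,0],[0,0,0,0],[0,0,0,0]]]' 2.4; python3 - <<'E'
from m import *
cv2.imwrite("pics/w10.png",get_image("wrist"))
E
```

```text
clock: 11.93
eef_pos: [440.4, 205.8, 57.3]
tool_rot: [3.141, -0.003, 0.475]
force: [-1.3, 1.5, 13.8]
width: 51.6
gripper_force: 10.4
clock: 12.18
eef_pos: [441.1, 207.1, 58.1]
tool_rot: [-3.141, -0.005, 0.475]
force: [-0.9, 0.1, 14.1]
width: 38.2
gripper_force: 11.9
clock: 12.52
eef_pos: [443.2, 204.9, 59.1]
tool_rot: [3.139, -0.006, 0.473]
force: [1.5, -4.7, 22.0]
width: 26.9
gripper_force: 56.4
```

It's squeezed to the stop (26.9 mm, 56 N). Lifting straight up, clear of the fin.

```bash
python3 -m inch '[[[0,0,-0.5,0],[0,0,-1.5,0],[0,0,-2.5,0],[0,0,-3.5,0],[0,0,-5,0],[0,0,-7,0],[0,0,-9,0],[0,0,-11,0]]]' && python3 -m inch '[[[0,0,-2,0],[0,0,-2,0],[0,0,-2,0]]]'; python3 - <<'E'
from m import *
for n in("wrist","side","top"): cv2.imwrite(f"pics/{n}11.png",get_image(n))
q=camera_params("side");s=sensors.read_state();print(s["eef_pos"],s["width"],s["gripper_force"],s["force"])
p=camera_params("wrist");R=Ro.from_euler("xyz",s["tool_rot"]).as_matrix()
for z in(-62,-22,12,42,66):print(z,"wrist",[proj(p,s["eef_pos"]+R@np.array([0,y,z]),1).round() for y in(-22,0,22)],"side",proj(q,s["eef_pos"]+R@np.array([0,0,z])).round(1))
E
```

```text
clock: 13.23
eef_pos: [438.9, 205.4, 167.7]
tool_rot: [-3.141, 0.0, 0.475]
force: [0.4, 0.0, -0.7]
width: 25.8
gripper_force: 57.4
clock: 13.48
eef_pos: [439.9, 205.7, 187.4]
tool_rot: [3.142, -0.003, 0.475]
force: [-0.9, -0.6, -1.9]
width: 26.3
gripper_force: 57.4
[438.57800628 204.85953331 185.39018155] 26.28116976021734 57.3994845058769 [ 0.02334016 -0.01935867 -1.00429914]
-62 wrist [array([270., 293.]), array([318., 294.]), array([365., 293.])] side [370.9 210.5]
-22 wrist [array([279., 253.]), array([317., 253.]), array([355., 253.])] side [369.7 221.7]
12 wrist [array([284., 229.]), array([317., 229.]), array([349., 229.])] side [368.7 230.8]
42 wrist [array([288., 213.]), array([317., 213.]), array([345., 213.])] side [367.8 238.6]
66 wrist [array([290., 203.]), array([317., 203.]), array([343., 203.])] side [367.2 244.6]
```

```bash
python3 - <<'E'
from m import *
hsv=cv2.cvtColor(cv2.imread("pics/wrist11.png"),cv2.COLOR_BGR2HSV).astype(int)
print(hsv[::1][200,262],)
for y in range(150,320,3):
    print(y,"".join((lambda h:('k' if h[2]<60 else '.') if h[1]<60 else ('#' if h[1]>=140 and h[2]>120 else ('s' if h[1]>=140 else ('c' if h[2]>150 else 'd'))))(hsv[y,x]) for x in range(250,390,2)))
E
```

```text
[ 39  10 181]
150 ...............###############sdddsdsddssdsssssssds...................
153 ...............d##############ssdsssssssdssssdsdsss...................
156 ...............d##############sdsssssdsssssssdsdsssd..................
159 ...............d##############sddddsdsssdsdsdssssss...................
162 ...............d#############dsssssddsdsdssdsdsdsss...................
165 ...............d#ssss###ss#s#ssssdsssssssssdsssssss...................
168 ................sdsdsdssssdsssdsssddddsssssssssssss...................
171 ................dsssdsdssssssssdsssdssddsssssssssss...................
174 ................ssdssssssssdsdssssdssdsssssssssssss...................
177 ................sdssdssdsssssssdssdsssssssdssssssds...................
180 ................sssssssdssdsdsdssdsssssdssdssssssss...................
183 ................sdddsssssdsdssdsssssdsdsssdsdssdsss...................
186 ................##############sssdssssdsdsssddsssss...................
189 ................###############dsssdssssssssssssdsd...................
192 ................d##############s
[... 2488 characters left out ...]
ddkdk....dkdkddkkddddcc..
294 kdkkkkkkkdkkd..kkkkdddd.kkk.k..kkk..kkk.kkddddddkk...dkkkkkddddkkddccc
297 dddkkkdkkdddkkkkkddddddkkk..kk.......kk.kkddddkskkkkddkkdddkkkkdkkddcc
300 kddkdkkdkkdkdkdkkkdddddkkk......kk.k..kk.kddddkkkkdkdkkkdkkdkkkdkkkdkd
303 dddkkddkkdddkkkkkdsddd.k..k...k....kkk.k..ddddddkkdkkkkdkkkdkdkdddddkk
306 kkkkdkddkkddksskkkdk....k.kkk.k.......kkkkk...kdkkkdkddkddkkdkdddkddkd
309 kdkkkdkkdkskddskkdk........kk......k.kk...kk..kskkddddddsddkdkdkkkkddk
312 kddkkkkdkkkkdkkkkkkkkk.kkk..k...kkk.kk.kk.kkkkkdkkkkkkkdkddddkkddkdksk
315 kddskddkddsddkkdkkkk..k.k..kk.k.kkk.k...kkkk.kkdkkddkdkdkkkddkddkkdsdd
318 kkdkddkkkdkdkdkdkkk.k....kk...k.k..kk..k..kkk..dkkkkdddkkkkkkskkkkskkd
```

The map shows the clip held with its jaws gaping: left tip near (293,204), right tip near (357,207), pivot near (322,246). I'll express these in the tool frame.

```bash
python3 - <<'E'
from m import *
p=camera_params("wrist");s=sensors.read_state();R=Ro.from_euler("xyz",s["tool_rot"]).as_matrix()
def T(u,v,x):
    o,d=ray(p,u,v,1);o=R.T@(o-s["eef_pos"]);d=R.T@d;return (o+d*(x-o[0])/d[0]).round(1)
for n,u,v,x in[("Lout",292,206,9),("Lin",297,204,9),("Rout",360,208,9),("Rin",353,207,9),("pivot",322,246,12),("Lbackrow",292,226,-9),("Rback",360,228,-9)]:print(n,T(u,v,x),T(u,v,x+2))
print(s["eef_pos"])
E
```

```text
Lout [  9.  -18.   33.3] [ 11.  -17.6  27.6]
Lin [  9.  -14.6  37.7] [ 11.  -14.2  32. ]
Rout [ 9. 31. 29.] [11.  30.2 23.5]
Rin [ 9.  26.2 31.1] [11.  25.5 25.5]
pivot [ 12.    2.3 -36.6] [ 14.    2.2 -40.6]
Lbackrow [ -9.  -18.8  38.4] [ -7.  -18.4  33.7]
Rback [-9.  32.7 34.3] [-7.  32.  29.8]
[438.57800628 204.85953331 185.39018155]
```

The clip is gripped with a gape of about 41 mm. Its tips are about 33–43 mm ahead of the TCP, centred 6 mm to tool +y (a few degrees of tilt), which leaves enough margin. I'll carry it at height to the far side of the stack.

```bash
python3 -m inch '[[[-1,2,0,0],[-2.5,5,0,0],[-4,8.2,0,0],[-5.6,11.4,0,0],[-7.2,14.6,0,0],[-8.7,17.7,0,0],[-9.7,19.7,0,0]]]' && python3 -m inch '[[[-1.6,3.2,0,0],[-3.2,6.5,0,0],[-4.8,9.7,0,0],[-6.4,13,0,0],[-7.8,16,0,0],[-9,18.4,0,0],[-9.7,19.6,0,0]]]' && python3 -m inch '[[[0,0,0,0],[0,0,0,0],[0,0,0,0],[0,0,0,0]]]'; python3 - <<'E'
from m import *
p=camera_params("wrist");im=get_image("wrist");cv2.imwrite("pics/w12.png",im);s=sensors.read_state();R=Ro.from_euler("xyz",s["tool_rot"]).as_matrix()
np.save("w12.npy",np.r_[np.ravel(p["rvec"]),np.ravel(p["tvec"])])
print(s["eef_pos"],s["width"],s["gripper_force"],toolshift((446,-233.5,112)))
C=(432.6,-208.2);print(proj(p,(*C,110),1),np.linalg.norm(proj(p,(C[0]+33*.459,C[1]-33*.889,110),1)-proj(p,(*C,110),1)))
rim(im,p,(*C,110))
b=im[100:400,180:460];cv2.imwrite("pics/w12c.png",cv2.resize(b,(560,600),interpolation=2))
E
```

```text
clock: 14.22
eef_pos: [441.8, -18.0, 185.1]
tool_rot: [-3.141, 0.003, 0.471]
force: [-0.1, 0.1, -1.6]
width: 26.1
gripper_force: 57.9
clock: 14.8
eef_pos: [445.3, -236.9, 184.9]
tool_rot: [-3.141, 0.002, 0.47]
force: [-0.0, 0.5, -0.4]
width: 25.7
gripper_force: 57.9
clock: 15.13
eef_pos: [446.5, -230.9, 185.9]
tool_rot: [-3.14, 0.0, 0.477]
force: [0.3, 0.6, -1.0]
width: 25.9
gripper_force: 57.9
[ 446.63014849 -231.12781767  186.0311323 ] 26.435843828462453 57.901230763527565 [-0.16471133  0.18901236  7.40293681]
[286.0008124  201.46107041] 37.964251417358795
expect r 37.520912873428955
rim px 295.1 183.9 r 38.5 [ 450.5 -208.3  110. ]
rim px 285.6 202.4 r 34.6 [ 431.7 -208.3  110. ]
rim px 291.4 181.6 r 35.4 [ 450.8 -204.5  110. ]
```

The rim again lies at (432,-208). The inner tip will enter at a radius of about 12 mm, with the outer at about 53 mm. Lowering part way.

```bash
python3 -m inch '[[[-0.1,0.2,0,0],[-0.1,0.2,1,0],[-0.1,0.2,2.5,0],[-0.1,0.2,4,0],[-0.1,0.2,5.3,0],[-0.1,0.2,6,0],[-0.1,0.2,6,0]]]' && python3 -m inch '[[[0,0,0,0],[0,0,0,0],[0,0,0,0]]]'; python3 - <<'E'
from m import *
p=camera_params("wrist");im=get_image("wrist");s=sensors.read_state()
print(s["eef_pos"],s["width"],s["force"],toolshift((446,-233.5,112)).round(2))
w=im[100:330,190:450];w=cv2.resize(w,(520,460),interpolation=2)
q=camera_params("side");i2=get_image("side");c=proj(q,(440,-220,110)).astype(int)
b=cv2.resize(i2[c[1]-40:c[1]+42,c[0]-25:c[0]+25],(280,460),interpolation=2)
cv2.imwrite("pics/f.png",np.hstack([w,b]));print(c)
E
```

```text
clock: 15.77
eef_pos: [445.3, -234.3, 124.5]
tool_rot: [-3.139, 0.002, 0.475]
force: [0.7, 0.1, -0.3]
width: 26.4
gripper_force: 57.8
clock: 16.02
eef_pos: [447.1, -235.3, 126.9]
tool_rot: [3.14, -0.001, 0.475]
force: [0.5, -0.0, -0.1]
width: 25.9
gripper_force: 57.9
[ 447.07448635 -235.34532849  126.91518816] 26.322870406293095 [-0.14239734 -0.86883503 -0.58982848] [-0.01 -0.22  1.49]
[374 160]
```

View pics/f.png

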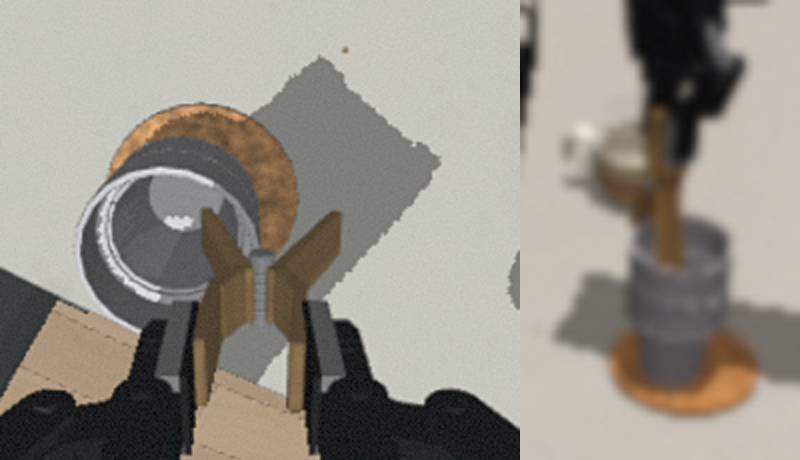

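The picture shows the left jaw inside the mouth (tip at crop (205,212)), the right jaw outside (tip at (338,215)), and the pivot over the rim, about 3 mm too far out. I'll refine the tip depth from the earlier side and top pictures, where the clip hung free.

```bash
python3 - <<'E'
from m import *
R=Ro.from_euler("xyz",[3.1416,-0.0,.475]).as_matrix();E=np.array([438.6,204.9,185.4])
for n in("side","top"):
    q=camera_params(n);h=cv2.cvtColor(cv2.imread(f"pics/{n}11.png"),cv2.COLOR_BGR2HSV).astype(int)
    for y in(-17,28):
        print(n,"tip y",y,{z:proj(q,E+R@np.array([0,y,z])).round(1).tolist() for z in(-12,30,36,42,48)})
    c=proj(q,E+R@np.array([0,0,36])).astype(int)
    for v in range(c[1]-14,c[1]+12):print(v,"".join(f"{'k' if h[v,u,2]<60 else ('.' if h[v,u,1]<55 else '#')}" for u in range(c[0]-22,c[0]+23)))
    print("cols from",c[0]-22)
E
```

```text
side tip y -17 {-12: [372.0, 228.7], 30: [370.6, 239.8], 36: [370.5, 241.3], 42: [370.3, 242.8], 48: [370.1, 244.4]}
side tip y 28 {-12: [365.3, 217.7], 30: [364.2, 228.7], 36: [364.0, 230.2], 42: [363.9, 231.8], 48: [363.7, 233.3]}
223 ......#######........#########...............
224 .......######........#########...............
225 .......#######........#######................
226 .......########.......#######................
227 .......########....##########................
228 .......#######.....##########................
229 .......#######....###########................
230 .......#######....###########................
231 .......######.....##..#######................
232 .......######..........######................
233 .......#####...........######................
234 .......#####...........######................
235 .......#####...........######................
236 ......######...........######................
237 ......######...........######................
238 ......######...........#######...............
239 ......######...........#######...............
240 ......######.
[... 1291 characters left out ...]
...........#.....#####..............
201 ...........................#####.............
202 ...................#........#####............
203 ...................#.........####............
204 ...................#..........###............
205 ...............................##............
206 ................................#............
207 .............................................
208 .............................................
209 .............................................
210 .............................................
211 .............................................
212 .............................................
213 .............................................
cols from 220
```

The side and top pictures put the tips 41–46 mm ahead of the TCP (nominal 43), so TCP ≈ 114 puts both about 9 mm below the lower rim. I'll centre on the wall and lower.

```bash
python3 -m inch '[[[0,-0.15,0.2,0],[0,-0.3,0.5,0],[0,-0.3,0.8,0],[0,-0.3,1.1,0],[0,-0.3,1.3,0],[0,-0.3,1.3,0]]]' && python3 -m inch '[[[0,0,0,0],[0,0,0,0],[0,0,0,0],[0,0,0,0]]]'; python3 - <<'E'
from m import *
import time
p=camera_params("wrist");im=get_image("wrist");s=sensors.read_state();R=Ro.from_euler("xyz",s["tool_rot"]).as_matrix()
print(s["eef_pos"],s["width"],s["gripper_force"],s["force"],s["torque"])
print("along tool y from cup axis, tool x:",(R.T@(s["eef_pos"]-[432.3,-208.2,0]))[:2])
C=(432.3,-208.2);print("rim",proj(p,(*C,110),1),[proj(p,np.array([*C,110])+R@np.array([0,r,0]),1).round(1) for r in(30.5,33)])
h=cv2.cvtColor(im,cv2.COLOR_BGR2HSV).astype(int)
for v in range(196,262,2):print(v,"".join((lambda a:'k' if a[2]<55 else ('#' if a[1]>=60 else ('o' if a[2]>150 else '.')))(h[v,u]) for u in range(272,372)))
for n in("side","top"): cv2.imwrite(f"pics/{n}13.png",get_image(n))
E
```

```text
clock: 16.62
eef_pos: [444.8, -232.3, 112.6]
tool_rot: [-3.141, 0.001, 0.475]
force: [-0.6, 0.1, -1.2]
width: 26.2
gripper_force: 57.9
clock: 16.95
eef_pos: [445.3, -232.5, 113.3]
tool_rot: [3.141, -0.0, 0.475]
force: [0.4, -0.5, -1.6]
width: 26.1
gripper_force: 57.9
[ 445.27996331 -232.4951918   113.34043303] 26.257606714247217 57.86520876106806 [-0.03465447  0.58772961 -1.38752397] [ 0.03114126  0.01653659 -0.04287203]
along tool y from cup axis, tool x: [ 0.4648726  27.57121289]
rim [274.62038228 235.04456437] [array([321.5, 235.2]), array([325.4, 235.2])]
196 ....................ooo..........................######################.............................
198 ..................................................#####################.............................
200 ..................................................#####################.............................
202 ...................................................####################.............................
204 ....................#.#.............................####################............................
206 .....
[... 2230 characters left out ...]
###############......####################.................oooooooooooo
250 ...............k..###########################......##################kk.............oooooooooooooooo
252 ..............kkk############################......##################kkk...........ooooooooooooooooo
254 ..............kkk############################......##################kkkk..........ooooooooooooooooo
256 .............kkkk############################......###################kkk..........ooooooooooooooooo
258 .............kkk#############################......###################kkk...........oooooooooooooooo
260 k...........kkkk############################.......###################kkkk...................ooooooo
```

The clip straddles the wall: rim at columns about 320–325, gape centred near column 322. The tips are about 9–14 mm below the lower rim, and the force shows only the clip's weight. Handing in.

```bash
python3 -c "
from cell import order
print(order.finish_job())"
```

```text
the job is handed in; nothing more can be done
None
```

I nested the loose beaker fully into the one on the coaster, then handed in with the wooden clip held squeezed open over the nested rim: one jaw inside, one outside, tips about 9–14 mm below the lower rim by my measurements, and no contact force showing.

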